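# Sort the terminal strips into their trays

## Robot

A 7-joint arm with a two-finger parallel gripper is mounted at the origin on a cart in front of the work surface, level with it; the furniture and walls round the work are solid. World frame = base frame: x ahead of the robot, y to its left, z up, the work surface at z = 0. Lengths are in m, angles in rad, forces in N, time in s.
With the tool pointing down it reaches from about 0.425 to 0.875 m from the base axis. Payload 8.4 kg.
Tool frame: the origin (TCP) lies on the centre line of the jaws, within the pads' length; the fingertips stand 8 mm ahead of it and the grasp point (between the pads) lies 11 mm behind it; z points along the fingers, y is the line along which they close (so a half turn about z gives the same grasp; the last joint's range is limited). The gripper opens to 85 mm and grips with 20 to 120 N. Pads are 22 mm wide; open, the fingers measure 114 mm over their backs; the gripper's body (76 mm by 85 mm) begins 54 mm behind the grasp point. The pads swing forward as they close: fully open they stand 13 mm farther back than shut.
Start: joints at [1.015, 0.333, 0.04, 1.465, -0.013, 1.343, -0.059], TCP at [0.287, -0.583, 0.239] pointing down, gripper open.
Joint ranges: [-2.58, 2.58], [-0.38, 2.09], [-1.3, 1.39], [0.25, 2.4], [-1.5, 4.64], [0.08, 2.09], [-2.65, 2.65]. Speed limits (rad/s): [2.22, 2.22, 2.79, 2.79, 3.14, 3.14, 3.14].

## Interface

Orientations are given as a rotation vector (axis times angle).
In Python, from cell import manip, eyes, workorder gives the robot as it stands. The module is installed in compiled form; this text tells all that it offers.
- The arm moves only by the tool send_rows, never from a script. Its argument "plan" is a list of rows, each an object of numbers: "tx", "ty", "tz": the shift along the tool's x, y, z in cm; "turn": the turn about the tool's z in degrees; "jaw": the opening, from -1 (shut) to 1 (fully open). In form: [{"tx": .., "ty": .., "tz": .., "turn": .., "jaw": ..}, ...]. A call has 1 to 20 rows; each row shifts and turns the commanded pose from where the row before left it, along the tool's axes as they then stand; what a row does not reach is not made up. A row lasts 1/8 s, in which the tool goes at most 62.5 mm and 10.7 degrees, less where a joint would pass 70% of its speed; a pose out of reach is approached as far as the arm can. A call with a gripper value outside its range is refused whole. The fingers move at their own pace and stop on an object; the grip force is fixed at half the most. Time passes only in rows, so rows that do not move let the fingers close. It gives the time, the measured TCP pose, the force, the opening and the grip force at its end, in the units of the state.
- manip.observe(): the state, without advancing time (a new reading comes with each control period).
- eyes.get_image(name): name is "side" or "top" or "wrist"; returns a dict with "frame" (420x560x3 uint8, red, green, blue), "camera_matrix" (3x3 intrinsics, pixels), "k1" (the pictures are not rectified: a ray, as slopes to the right and down, at radius r is drawn at 1 + k1 r^2 times it, then the intrinsics apply), "rvec" (rotation vector, rad) and "tvec" (3), from world to camera coordinates, as OpenCV has them. Camera axes: x right, y down, z forward; pixel columns grow to the right and rows downward; lengths in m; the calibration is good to about 2 mm. A picture is of the moment at which its call begins. There is no depth.
- workorder.finish_job(): hands the job in; it is judged then, once.
The state is a dict: "clock": time; "joints": joint angles; "dq": joint speeds; "joint_efforts": joint torques, N m; "tool_pos": TCP position; "tool_rot": TCP orientation; "contact_force": force on the tool from outside, world axes, zero at the start; "torque": the same for the moment, N m; "width": finger opening in m; "finger_force": force on a finger pad.
Only numpy, scipy, OpenCV 4.12 (cv2) and the standard library are available. Lean on these libraries where they do the work, as an engineer would, in place of code of your own. Each camera call takes 0.05 s, during which the arm holds its last target. There are 200 camera calls.

## Task

Four white screw-terminal strips of different lengths lie among other parts on the right of the bench. Lay each one flat and screws up in the grey steel tray made for its length (the shortest strip in the shortest tray, and so on up to the longest), lengthwise and down on the tray's floor. Leave the plain off-white bar without screws, the grey plug connector and everything else where they lie.

Things in the scene. Friction and masses are not known exactly. Their poses are not given: they have to be found in the camera images.
- strip_3: loose shortest white screw-terminal strip: 3 pole blocks in a row, two screw heads on top of each block; 36 mm long (its x axis), 20 mm wide (y), 22 mm high, flat parallel sides; origin at the centre of its underside, z up
- strip_5: loose second shortest white screw-terminal strip: 5 pole blocks in a row, two screw heads on top of each block; 58 mm long (its x axis), 20 mm wide (y), 22 mm high, flat parallel sides; origin at the centre of its underside, z up
- strip_7: loose second longest white screw-terminal strip: 7 pole blocks in a row, two screw heads on top of each block; 80 mm long (its x axis), 20 mm wide (y), 22 mm high, flat parallel sides; origin at the centre of its underside, z up
- strip_9: loose longest white screw-terminal strip: 9 pole blocks in a row, two screw heads on top of each block; 102 mm long (its x axis), 20 mm wide (y), 22 mm high, flat parallel sides; origin at the centre of its underside, z up
- tray_3_in (a point): centre of the inner floor of the shortest grey steel tray, fixed to the bench; x along the tray, z up. Inside 48 mm (x) by 30 mm (y), for the 36 mm strip; the floor is 3 mm above the bench, walls 3 mm thick, their tops 11 mm above the bench and 8 mm above the floor
- tray_5_in (a point): centre of the inner floor of the second shortest grey steel tray, fixed to the bench; x along the tray, z up. Inside 70 mm (x) by 30 mm (y), for the 58 mm strip; the floor is 3 mm above the bench, walls 3 mm thick, their tops 11 mm above the bench and 8 mm above the floor
- tray_7_in (a point): centre of the inner floor of the second longest grey steel tray, fixed to the bench; x along the tray, z up. Inside 92 mm (x) by 30 mm (y), for the 80 mm strip; the floor is 3 mm above the bench, walls 3 mm thick, their tops 11 mm above the bench and 8 mm above the floor
- tray_9_in (a point): centre of the inner floor of the longest grey steel tray, fixed to the bench; x along the tray, z up. Inside 114 mm (x) by 30 mm (y), for the 102 mm strip; the floor is 3 mm above the bench, walls 3 mm thick, their tops 11 mm above the bench and 8 mm above the floor
- plain_bar: plain off-white bar without poles or screws, loose, 99 mm long (its y axis), 15 mm wide (x), 8 mm high; origin at the centre of its underside; not part of the job, stays where it is
- plug: grey plug connector, loose, 64 mm long (its y axis), 26 mm wide (x), 24 mm high; origin at the centre of its underside; not part of the job, stays where it is
Things that resemble listed ones, but are neither listed nor needed, are in the scene too. Leave any orange look-alike of the part that bears tray_5_in alone.

How it is judged:
By the outcome, as a careful person would: the job done as asked, in the order asked, and still so for the second after the job is handed in, with the robot touching nothing.
It also fails if it takes over 90 s, if anything falls off the work surface, if the arm or the gripper's body presses on something with over 40 N, if the wrist force passes 120 N, or if a joint passes its speed limit or range.

## Working session

There is one attempt and no reset: what is moved stays moved. The work goes in short steps, Python scripts to look and compute and a tool call to move; the robot and the scene stay as the last step left them, time stands still between calls to the robot, and variables do not carry over. Pictures are saved under pics/ and viewed, at most 14 in all, crops included, and the job is handed in when it is done.

Besides the shell and the picture viewer there is one more tool, called after "Request:" in YAML: its name, and indented under it one key for each argument. send_rows: Moves the arm, as the interface text tells. Its arguments: {"type":"object","properties":{"plan":{"type":"array"}},"required":["plan"]}

```bash
mkdir -p pics
cat > h.py <<'E'
import numpy as np, cv2
from cell import manip, eyes, workorder
def save(n,f):
    d=eyes.get_image(n); cv2.imwrite('pics/'+f,d['frame'][:,:,::-1]); np.save('pics/'+f+'.npy',d,allow_pickle=True); return d
def load(f): return np.load('pics/'+f+'.npy',allow_pickle=True).item()
def back(d,px,z):
    K=np.array(d['camera_matrix']);p=(np.atleast_2d(px)-K[:2,2])/[K[0,0],K[1,1]]
    R=cv2.Rodrigues(np.array(d['rvec'],float))[0];t=np.array(d['tvec'],float).ravel()
    q=p.copy()
    for _ in range(20): q=p/(1+d['k1']*(q**2).sum(1,keepdims=True))
    r=np.c_[q,np.ones(len(q))]@R; c=-R.T@t
    return c+r*((z-c[2])/r[:,2])[:,None]
def proj(d,P):
    R=cv2.Rodrigues(np.array(d['rvec'],float))[0];t=np.array(d['tvec'],float).ravel();K=np.array(d['camera_matrix'])
    c=np.atleast_2d(P)@R.T+t; q=c[:,:2]/c[:,2:]; q=q*(1+d['k1']*(q**2).sum(1,keepdims=True))
    return q*[K[0,0],K[1,1]]+K[:2,2]
E
python3 - <<'E'
from h import *
print(manip.observe())
for n in('top','side'):
    d=save(n,n+'0.png');print({k:v for k,v in d.items() if k!='frame'})
E
```

```text
{'clock': 0.0, 'joints': array([ 1.01479502,  0.33392662,  0.03986167,  1.46629808, -0.01340472,
        1.34332793, -0.05845652]), 'dq': array([-2.82760109e-04,  3.68825841e-04,  3.21484343e-04,  3.45793941e-04,
       -2.81097151e-04, -5.85695873e-05,  5.39383582e-04]), 'joint_efforts': array([ 6.09250092e-04, -6.58544469e+01,  1.36584185e+00, -4.05566311e+01,
        1.68720534e-02,  1.24373517e-02, -6.09549693e-05]), 'tool_pos': array([ 0.28647778, -0.5829445 ,  0.23839783]), 'tool_rot': array([-3.05841119e+00, -7.11007487e-01,  7.63908857e-04]), 'contact_force': array([-0.67110744, -0.34376728,  0.15861009]), 'torque': array([0.02079414, 0.07791926, 0.0239988 ]), 'finger_force': 0.0, 'width': 0.08544859612728906}
{'camera_matrix': array([[518.28694791,   0.        , 284.89101055],
       [  0.        , 518.28694791, 207.12653475],
       [  0.        ,   0.        ,   1.        ]]), 'k1': -0.034834145409316265, 'rvec': array([ 2.1750344 , -2.14441162,  0.02348981]), 'tvec': array([-0.05353373,  0.50317543,  1.48103596])}
{'camera_matrix': array([[492.24175756,   0.        , 276.17722441],
       [  0.        , 492.24175756, 200.96805751],
       [  0.        ,   0.        ,   1.        ]]), 'k1': -0.1647242587014316, 'rvec': array([ 1.96767592, -0.01417208,  0.0277295 ]), 'tvec': array([-0.51931932,  0.03822869,  1.16918052])}
```

View pics/top0.png

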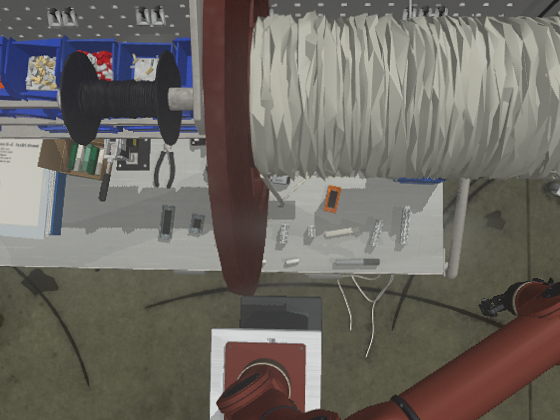

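View pics/side0.png

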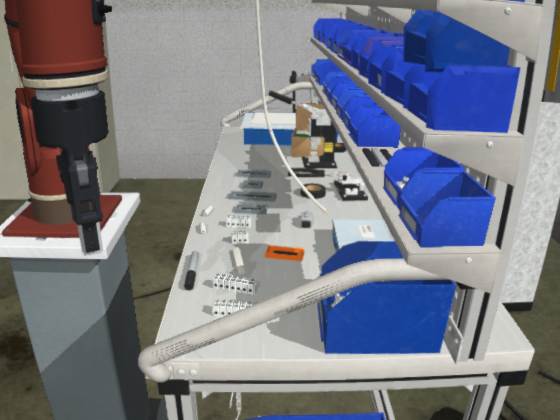

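The top view shows strips near (283,235), (311,231), (376,232) and (404,225), with trays at (167,222) and (197,224). The other two trays are hidden under the reel. The side view shows four grey trays at x≈250, y 173–209, and the orange look-alike at (285,253).

Run:
```python
import cv2,numpy as np
t=cv2.imread('pics/top0.png')[175:275,150:420];s=cv2.imread('pics/side0.png')
cv2.imwrite('pics/c1.png',cv2.resize(t,(783,290),interpolation=cv2.INTER_CUBIC))
a=cv2.resize(s[160:320,180:320],None,fx=3.75,fy=3.75,interpolation=cv2.INTER_CUBIC)
cv2.imwrite('pics/c2.png',a)
```

```text
(no output)
```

View pics/c1.png

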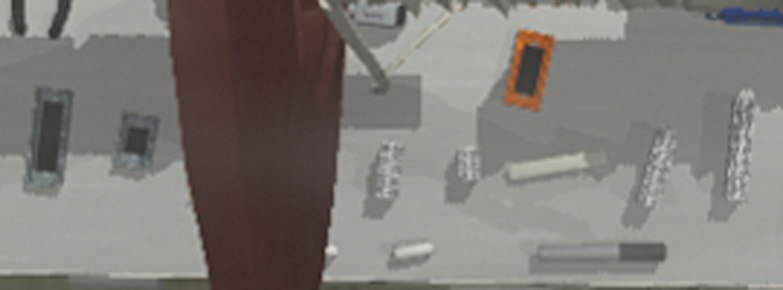

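View pics/c2.png

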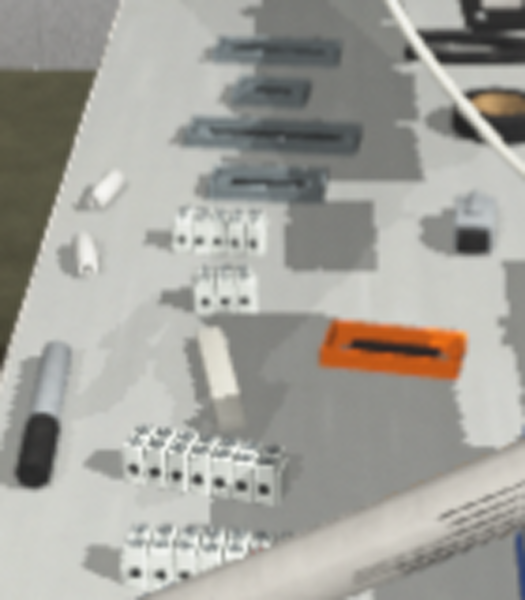

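The top crop shows tray_7 (48,138), tray_3 (137,140), strip_5 (388,170), strip_3 (469,163), strip_7 (657,168), strip_9 (740,147), the bar (550,165), and a thin rod over (350,45)-(380,85). In the side crop the trays run, near to far: 5 (265,184), 9 (272,134), 3 (267,91), 7 (280,50).

Run:
```python
from h import *
np.set_printoptions(precision=3,suppress=True)
t=load('top0.png');s=load('side0.png')
T=lambda p:np.array(p)/2.9+[150,175]
S=lambda p:np.array(p)/3.75+[180,160]
for n,a,b,z in [('t7',(55,90),(40,188),.011),('t3',(141,113),(131,167),.011),('s5',(397,143),(380,198),.02),('s3',(472,147),(466,178),.02),('s7',(667,132),(648,206),.02),('s9',(745,90),(735,203),.02),('bar',(507,172),(604,158),.008),('rod',(380,85),(325,0),.0),('rod',(380,85),(325,0),.3)]:
    P=back(t,[T(a),T(b)],z);print(n,P[:,:2].ravel(),'c',P.mean(0)[:2],'L',np.linalg.norm(P[0]-P[1]),'ang',np.degrees(np.arctan2(*(P[0]-P[1])[1::-1])))
for n,a,b,z in [('t5',(205,184),(327,184),.011),('t9',(185,133),(362,137),.011),('t3',(225,91),(311,92),.011),('t7',(217,50),(341,52),.011),('s5',(178,218),(265,222),.022),('s3',(195,276),(255,280),.022),('s7',(127,437),(285,460),.022),('bar',(203,330),(235,400),.008),('plug',(460,230),(490,230),0.01)]:
    P=back(s,[S(a),S(b)],z);print(n,P[:,:2].ravel(),'c',P.mean(0)[:2],'L',np.linalg.norm(P[0]-P[1]),'ang',np.degrees(np.arctan2(*(P[1]-P[0])[1::-1])))
o=manip.observe();R=cv2.Rodrigues(o['tool_rot'])[0];print(R)
d=save('wrist','w0.png');print(d['tvec'],d['rvec'])
Rc=cv2.Rodrigues(d['rvec'])[0];print('cam pos in tool',R.T@(-Rc.T@d['tvec'].ravel()-o['tool_pos']),Rc@R)
```

```text
t7 [0.503 0.295 0.404 0.307] c [0.454 0.301] L 0.10015849053030106 ang -7.005075956037424
t3 [0.481 0.206 0.427 0.215] c [0.454 0.211] L 0.055272875914296984 ang -9.022036948880436
s5 [ 0.454 -0.053  0.399 -0.037] c [ 0.427 -0.045] L 0.056996926376378404 ang -16.29408397978906
s3 [ 0.451 -0.127  0.421 -0.122] c [ 0.436 -0.125] L 0.031219608868728207 ang -10.232394547573685
s7 [ 0.469 -0.319  0.396 -0.301] c [ 0.432 -0.31 ] L 0.07524352726326466 ang -14.080671371379806
s9 [ 0.511 -0.395  0.4   -0.386] c [ 0.456 -0.391] L 0.11162150150856426 ang -5.026651809396188
bar [ 0.427 -0.163  0.443 -0.259] c [ 0.435 -0.211] L 0.09720113347770037 ang 99.05191703367942
rod [ 0.513 -0.034  0.599  0.023] c [ 0.556 -0.005] L 0.10325206865053552 ang -146.25857028225423
rod [ 0.49  -0.052  0.559 -0.006] c [ 0.524 -0.029] L 0.08272695746055296 ang -146.25857028225423
t5 [0.419 0.025 0.498 0.025] c [0.458 0.025] L 0.07934570915108877 ang 0.4072471935352108
t9 [0.4   0.113 0.523 0.106] c [0.461 0.11 ] L 0.12291894502875453 ang -2.9523922065704546
t3 [0.424 0.195 0.487 0.194] c [0.456 0.194] L 0.06326118466177295 ang -1.3361897972403434
t7 [0.414 0.285 0.51  0.281] c [0.462 0.283] L 0.09682200899678538 ang -2.1320193183020955
s5 [ 0.407 -0.052  0.46  -0.057] c [ 0.433 -0.055] L 0.053469574606935875 ang -5.821329761943946
s3 [ 0.422 -0.131  0.456 -0.136] c [ 0.439 -0.133] L 0.03472657439512765 ang -8.04625658748226
s7 [ 0.399 -0.306  0.476 -0.326] c [ 0.437 -0.316] L 0.07957254110162118 ang -14.814786523461775
bar [ 0.428 -0.17   0.449 -0.246] c [ 0.438 -0.208] L 0.07912264660961305 ang -74.83409362936337
plug [ 0.58  -0.043  0.599 -0.043] c [ 0.589 -0.043] L 0.018632073981355544 ang 0.14552863339501212
[[ 0.897  0.441 -0.001]
 [ 0.441 -0.897  0.001]
 [-0.    -0.001 -1.   ]]
[-0.649 -0.041  0.38 ] [-2.428  1.512  0.246]
cam pos in tool [ 0.081  0.    -0.135] [[-0.     1.     0.   ]
 [-0.949 -0.    -0.315]
 [-0.315 -0.     0.949]]
```

Run:
```python
from h import *
np.set_printoptions(precision=3,suppress=True)
t=load('top0.png');s=load('side0.png')
for d in(t,s):
    R=cv2.Rodrigues(d['rvec'])[0];print('cam',-R.T@d['tvec'].ravel())
T=lambda p:np.array(p)/2.9+[150,175]
# points along side cable; for each height, project into top, see which fit
for p in [(260,40),(267,80),(278,120),(300,170),(315,196),(325,210)]:
    for z in (0,.1,.2,.3,.4,.5,.6):
        P=back(s,[p],z); q=(proj(t,P)-[150,175])*2.9
        print(p,z,P[0,:2],q[0])
```

```text
cam [ 0.396 -0.123  1.509]
cam [ 0.488 -1.075  0.494]
(260, 40) 0 [0.437 5.442] [-2707.94     93.363]
(260, 40) 0.1 [0.447 4.122] [-2580.741    92.412]
(260, 40) 0.2 [0.458 2.803] [-2158.544    90.967]
(260, 40) 0.3 [0.468 1.483] [-1313.796    88.891]
(260, 40) 0.4 [0.479 0.163] [85.863 86.136]
(260, 40) 0.5 [ 0.489 -1.156] [2014.494   83.169]
(260, 40) 0.6 [ 0.499 -2.476] [3488.508   82.725]
(267, 80) 0 [0.509 2.113] [-1479.138    66.667]
(267, 80) 0.1 [0.505 1.467] [-1079.864    68.236]
(267, 80) 0.2 [0.501 0.822] [-563.017   70.471]
(267, 80) 0.3 [0.497 0.176] [101.834  73.607]
(267, 80) 0.4 [ 0.492 -0.469] [942.209  77.935]
(267, 80) 0.5 [ 0.488 -1.115] [1954.699   83.732]
(267, 80) 0.6 [ 0.484 -1.76 ] [3005.241   90.925]
(278, 120) 0 [0.55  1.005] [-595.193   38.444]
(278, 120) 0.1 [0.538 0.584] [-260.211   44.052]
(278, 120) 0.2 [0.525 0.162] [145.457  51.033]
(278, 120) 0.3 [ 0.513 -0.259] [637.755  59.766]
(278, 120) 0.4 [ 0.5  -0.68] [1232.261   70.698]
(278, 120) 0.5 [ 0.488 -1.101] [1934.716   84.245]
(278, 120) 0.6 [ 0.475 -1.522] [2709.637  100.38 ]
(300, 170) 0 [0.601 0
[... 313 characters left out ...]
5.159]
(315, 196) 0 [0.626 0.138] [213.519 -27.5  ]
(315, 196) 0.1 [ 0.598 -0.108] [453.113 -12.272]
(315, 196) 0.2 [ 0.57  -0.353] [734.157   5.838]
(315, 196) 0.3 [ 0.543 -0.599] [1065.674   27.554]
(315, 196) 0.4 [ 0.515 -0.845] [1457.721   53.765]
(315, 196) 0.5 [ 0.487 -1.09 ] [1919.098   85.46 ]
(315, 196) 0.6 [ 0.459 -1.336] [2449.415  123.401]
(325, 210) 0 [0.643 0.045] [304.069 -42.595]
(325, 210) 0.1 [ 0.611 -0.181] [531.615 -25.18 ]
(325, 210) 0.2 [ 0.58  -0.408] [797.895  -4.536]
(325, 210) 0.3 [ 0.549 -0.635] [1111.361   20.144]
(325, 210) 0.4 [ 0.518 -0.862] [1481.588   49.857]
(325, 210) 0.5 [ 0.486 -1.089] [1917.437   85.742]
(325, 210) 0.6 [ 0.455 -1.316] [2420.54   128.759]
```

Request:
send_rows:
  plan:
    - {"tz": -4}
    - {"tz": -4}
    - {"tx": 3.5,"ty": -2.9}
    - {"tx": 3.5,"ty": -2.9}
    - {"tx": 3.5,"ty": -2.9}
    - {"tx": 3.5,"ty": -2.9}
    - {"tx": 3.5,"ty": -2.9}
    - {"tx": 3.5,"ty": -2.9}
    - {"tx": 3.5,"ty": -2.9}
    - {"tx": 3.5,"ty": -2.9}
    - {"turn": -10}
    - {"turn": -10}
    - {"turn": -10}
    - {"turn": -10}
    - {"turn": -10}
    - {"turn": -10}
    - {"turn": -10}
    - {"turn": -10}

```text
invalid input at $.plan[0]: expected keys tx, ty, tz, turn, jaw
```

Request:
send_rows:
  plan:
    - {"turn": -10}
    - {"turn": -10}
    - {"turn": -10}
    - {"turn": -10}
    - {"turn": -10}
    - {"turn": -10}
    - {"turn": -4}
    - {}

```text
invalid input at $.plan[0]: expected keys tx, ty, tz, turn, jaw
```

Run:
```python
from h import *
o=manip.observe();print(o['clock'],o['tool_pos'],o['joints'],o['contact_force']);print(cv2.Rodrigues(o['tool_rot'])[0].round(3))
save('wrist','w1.png')
```

```text
0.15 [ 0.28652614 -0.58305672  0.23863547] [ 1.01481999  0.33373465  0.03983931  1.46606539 -0.01336792  1.34329791
 -0.05849119] [-0.05475164  0.19675516  0.13152713]
[[ 0.897  0.441 -0.001]
 [ 0.441 -0.897  0.001]
 [-0.    -0.001 -1.   ]]
```

View pics/w1.png

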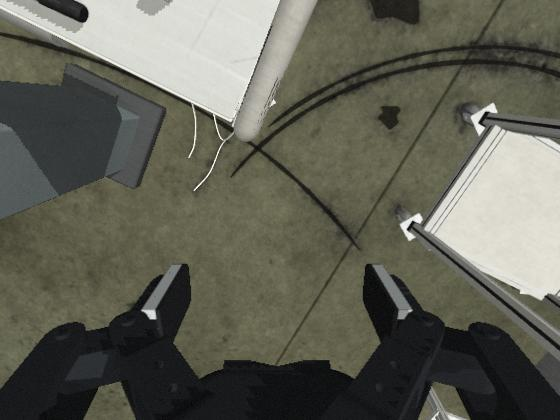

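The arm has not moved because the rows need all keys. The view shows the bench corner with the pipe at (270,60).

Request:
send_rows:
  plan:
    - {"tx": 0,"ty": 0,"tz": -4,"turn": 0,"jaw": 0}
    - {"tx": 0,"ty": 0,"tz": -4,"turn": 0,"jaw": 0}
    - {"tx": 3.5,"ty": -2.9,"tz": 0,"turn": 0,"jaw": 0}
    - {"tx": 3.5,"ty": -2.9,"tz": 0,"turn": 0,"jaw": 0}
    - {"tx": 3.5,"ty": -2.9,"tz": 0,"turn": 0,"jaw": 0}
    - {"tx": 3.5,"ty": -2.9,"tz": 0,"turn": 0,"jaw": 0}
    - {"tx": 3.5,"ty": -2.9,"tz": 0,"turn": 0,"jaw": 0}
    - {"tx": 3.5,"ty": -2.9,"tz": 0,"turn": 0,"jaw": 0}
    - {"tx": 3.5,"ty": -2.9,"tz": 0,"turn": 0,"jaw": 0}
    - {"tx": 3.5,"ty": -2.9,"tz": 0,"turn": 0,"jaw": 0}
    - {"tx": 0,"ty": 0,"tz": 0,"turn": -10,"jaw": 0}
    - {"tx": 0,"ty": 0,"tz": 0,"turn": -10,"jaw": 0}
    - {"tx": 0,"ty": 0,"tz": 0,"turn": -10,"jaw": 0}
    - {"tx": 0,"ty": 0,"tz": 0,"turn": -10,"jaw": 0}
    - {"tx": 0,"ty": 0,"tz": 0,"turn": -10,"jaw": 0}
    - {"tx": 0,"ty": 0,"tz": 0,"turn": -10,"jaw": 0}
    - {"tx": 0,"ty": 0,"tz": 0,"turn": -10,"jaw": 0}
    - {"tx": 0,"ty": 0,"tz": 0,"turn": -10,"jaw": 0}

```text
clock: 2.45
tool_pos: [0.4355, -0.2516, 0.3192]
tool_rot: [-1.88, -2.517, 0.0]
contact_force: [0.2, -0.1, 0.3]
width: 0.0428
finger_force: 0.0
```

Request:
send_rows:
  plan:
    - {"tx": 0,"ty": 0,"tz": 0,"turn": -10,"jaw": 0}
    - {"tx": 0,"ty": 0,"tz": 0,"turn": -10,"jaw": 0}
    - {"tx": 0,"ty": 0,"tz": 0,"turn": -10,"jaw": 0}
    - {"tx": 0,"ty": 0,"tz": 0,"turn": -10,"jaw": 0}
    - {"tx": 0,"ty": 0,"tz": 0,"turn": -10,"jaw": 0}
    - {"tx": 0,"ty": 0,"tz": 0,"turn": -10,"jaw": 0}
    - {"tx": 0,"ty": 0,"tz": 0,"turn": -4,"jaw": 0}
    - {"tx": 0,"ty": 0,"tz": 0,"turn": 0,"jaw": 0}

```text
clock: 3.45
tool_pos: [0.4356, -0.2516, 0.3192]
tool_rot: [-0.27, -3.13, -0.0]
contact_force: [0.4, -0.3, 0.4]
width: 0.0426
finger_force: 0.0
```

Run:
```python
from h import *
o=manip.observe();print(o['clock'],o['tool_pos'],o['joints'],o['contact_force']);print(cv2.Rodrigues(o['tool_rot'])[0].round(3))
save('wrist','w1.png')
```

```text
3.45 [ 0.43556684 -0.25159884  0.31922397] [ 0.67299844  0.01442001 -0.23928373  1.67576416  0.00337774  1.45203478
  1.83196918] [ 0.38874758 -0.2811658   0.44715937]
[[-0.985  0.171 -0.   ]
 [ 0.171  0.985  0.   ]
 [ 0.     0.    -1.   ]]
```

View pics/w1.png

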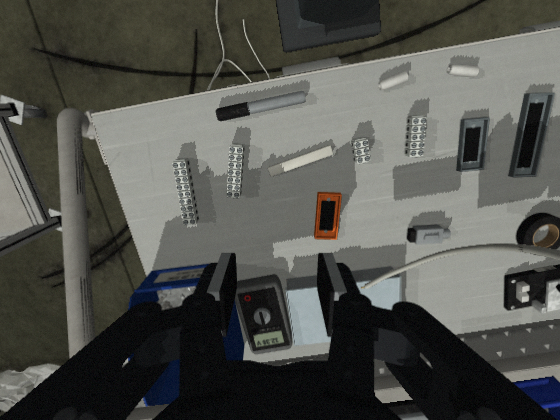

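The wrist overview shows strip_9 (186,193), strip_7 (235,170), strip_3 (361,150), strip_5 (416,136), tray_5 (472,144), tray_9 (530,134). The orange look-alike is at (328,215), the plug at (430,233), and the cable runs (365,287)→(560,245).

Run:
```python
import cv2
s=cv2.imread('pics/w1.png')
a=cv2.resize(s[85:245,160:360],None,fx=4,fy=3.75*0+4,interpolation=cv2.INTER_CUBIC)[:,:800]
b=cv2.resize(s[85:245,340:560],None,fx=800/220,fy=800/220,interpolation=cv2.INTER_CUBIC)
# stack strips only: two halves at 3x side by side is too wide; use rows
a=cv2.resize(s[130:232,165:255],(400,453),interpolation=cv2.INTER_CUBIC)
b=cv2.resize(s[85:187,345:435],(400,453),interpolation=cv2.INTER_CUBIC)
cv2.imwrite('pics/c3.png',cv2.hconcat([a,b]))
```

```text
(no output)
```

View pics/c3.png

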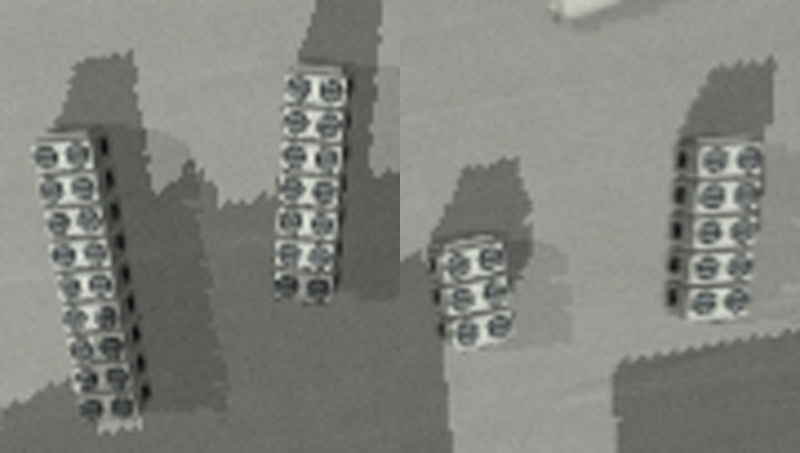

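The crop shows all screw rows clearly. Strip 9's row midpoints run (62,156)→(107,407), strip 7's (314,90)→(303,287), strip 3's (475,259)→(484,328) and strip 5's (731,158)→(721,300).

```bash
cat > m.py <<'E'
from h import *
np.set_printoptions(precision=4,suppress=True)
w=load('w1.png');s=load('side0.png')
A=lambda p:np.array(p)/4.444+[165,130]
B=lambda p:(np.array(p)-[400,0])/4.444+[345,85]
I=lambda p:np.array(p,float)
for n,f,a,b,z,L in [('s9',A,(62,156),(107,407),.022,88),('s7',A,(314,90),(303,287),.022,66),('s3',B,(475,259),(484,328),.022,22),('s5',B,(731,158),(721,300),.022,44),('t5',I,(475.5,118),(471,170),.011,76),('t9',I,(536.5,93),(523.5,176),.011,120)]:
    P=back(w,[f(a),f(b)],z);print(n,'c',P.mean(0)[:2],'L',np.linalg.norm(P[0]-P[1]),L,'ang',np.degrees(np.arctan2(*(P[1]-P[0])[1::-1])))
# cable: intersect rays
R=cv2.Rodrigues(s['rvec'])[0];cs=-R.T@s['tvec'].ravel()
side=np.array([(260,40),(267,80),(278,120),(300,170),(315,196),(325,210)],float)
curve=np.array([(365,287),(400,268),(440,255),(480,248),(520,247),(558,250)],float)
for p in side:
    zs=np.linspace(0,.45,400);q=np.vstack([proj(w,back(s,[p],z)) for z in zs])
    ci=np.interp(q[:,0],curve[:,0],curve[:,1]);m=(q[:,0]>365)&(q[:,0]<600)
    e=np.where(m,abs(q[:,1]-ci),1e9);i=e.argmin();print(p,back(s,[p],zs[i])[0],q[i],e[i])
E
python3 m.py
```

```text
s9 c [ 0.4544 -0.3944] L 0.08753538492995835 88 ang -5.477880740749551
s7 c [ 0.4358 -0.3138] L 0.0657373157657707 66 ang -15.49458212103262
s3 c [ 0.4363 -0.1272] L 0.022461503098737273 22 ang 2.5353597817222773
s5 c [ 0.4295 -0.0486] L 0.04408481390736434 44 ang -5.723493022473733
t5 c [0.4563 0.0353] L 0.07521825387439611 76 ang -3.4098660754530385
t9 c [0.4578 0.117 ] L 0.11829546382550869 120 ang -4.3386271055415815
[260.  40.] [0.4779 0.2625 0.3925] [586.0622 214.5436] 35.456434157279915
[267.  80.] [ 0.4947 -0.1078  0.344 ] [596.4925 363.011 ] 113.01103757023839
[278. 120.] [0.5206 0.0025 0.238 ] [599.8738 263.9738] 13.973775070385557
[300. 170.] [0.5762 0.04   0.1071] [520.102  246.9491] 0.05900019493228115
[315. 196.] [0.6172 0.0577 0.0327] [493.1521 247.5564] 0.11483634128484255
[325. 210.] [ 0.6148 -0.1567  0.0891] [365.3641 288.0001] 1.197740108502387
```

Request:
send_rows:
  plan:
    - {"tx": 0.7,"ty": 4.1,"tz": 0,"turn": 0,"jaw": 0}
    - {"tx": 0.7,"ty": 4.1,"tz": 0,"turn": 0,"jaw": 0}
    - {"tx": 0.7,"ty": 4.1,"tz": 0,"turn": 0,"jaw": 0}
    - {"tx": 0,"ty": 0,"tz": 5,"turn": -6,"jaw": 0}
    - {"tx": 0,"ty": 0,"tz": 5,"turn": -6,"jaw": 0}
    - {"tx": 0,"ty": 0,"tz": 5,"turn": 0,"jaw": 0}
    - {"tx": 0,"ty": 0,"tz": 5,"turn": 0,"jaw": 0}
    - {"tx": 0,"ty": 0,"tz": 3,"turn": 0,"jaw": 0}
    - {"tx": 0,"ty": 0,"tz": 0,"turn": 0,"jaw": 0}

```text
clock: 4.62
tool_pos: [0.4343, -0.1264, 0.0876]
tool_rot: [0.058, -3.137, -0.003]
contact_force: [-0.5, -0.3, 0.6]
width: 0.0428
finger_force: 0.0
```

Run:
```python
from h import *
save('wrist','w2.png')
o=manip.observe();print(o['tool_pos'],o['joints'])
```

```text
[ 0.43565006 -0.12667428  0.08929371] [ 0.54309024  0.10232105 -0.37230733  2.08165035  0.04460676  0.96649055
  1.75488781]
```

View pics/w2.png

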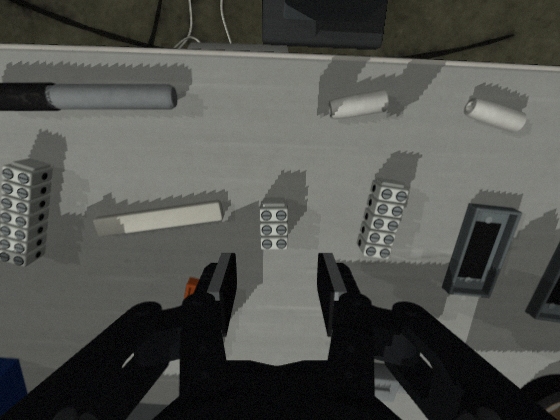

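The view shows strip_3 centred between the fingers at (274,228) and aligned with them, strip_5 at (385,220) and tray_5 at (484,250).

Run:
```python
from h import *
np.set_printoptions(precision=4,suppress=True)
w=load('w2.png')
for n,a,b,z,L in [('s3',(274,213),(274,244),.022,22),('s5',(393.5,188),(378,253),.022,44),('t5',(499,206),(468.5,295),.011,76)]:
    P=back(w,[a,b],z);print(n,'c',P.mean(0)[:2],'L',np.linalg.norm(P[0]-P[1]),L,'ang',np.degrees(np.arctan2(*(P[1]-P[0])[1::-1])))
```

```text
s3 c [ 0.4362 -0.1281] L 0.023908536266940495 22 ang 1.9404263502149086
s5 c [ 0.4279 -0.049 ] L 0.049731614531985 44 ang -4.235715545591558
t5 c [0.4552 0.0361] L 0.0773493402397137 76 ang -3.4373541881216703
```

Request:
send_rows:
  plan:
    - {"tx": 0,"ty": 0,"tz": 3,"turn": 0,"jaw": 0}
    - {"tx": 0,"ty": 0,"tz": 2.5,"turn": 0,"jaw": 0}
    - {"tx": 0,"ty": 0,"tz": 1.6,"turn": 0,"jaw": 0}
    - {"tx": 0,"ty": 0,"tz": 0,"turn": 0,"jaw": 0}
    - {"tx": 0,"ty": 0,"tz": 0,"turn": 0,"jaw": -1}
    - {"tx": 0,"ty": 0,"tz": 0,"turn": 0,"jaw": -1}
    - {"tx": 0,"ty": 0,"tz": 0,"turn": 0,"jaw": -1}
    - {"tx": 0,"ty": 0,"tz": 0,"turn": 0,"jaw": -1}

```text
clock: 5.68
tool_pos: [0.4369, -0.1271, 0.0197]
tool_rot: [-0.059, 3.139, -0.001]
contact_force: [-1.9, -0.4, 5.5]
width: 0.018
finger_force: 59.0
```

Request:
send_rows:
  plan:
    - {"tx": 0,"ty": 0,"tz": -2,"turn": 0,"jaw": -1}
    - {"tx": 0,"ty": 0,"tz": -4.5,"turn": 0,"jaw": -1}
    - {"tx": 0.7,"ty": 2,"tz": 0,"turn": 0,"jaw": -1}
    - {"tx": -0.15,"ty": 4.5,"tz": 0,"turn": 0,"jaw": -1}
    - {"tx": -0.15,"ty": 4.5,"tz": 0,"turn": 0,"jaw": -1}
    - {"tx": -0.15,"ty": 4.5,"tz": 0,"turn": 0,"jaw": -1}
    - {"tx": -0.15,"ty": 4.5,"tz": 0,"turn": 0,"jaw": -1}
    - {"tx": -0.15,"ty": 4.5,"tz": 0,"turn": 0,"jaw": -1}
    - {"tx": 0,"ty": 0,"tz": 0,"turn": 0,"jaw": -1}

```text
clock: 6.8
tool_pos: [0.4265, 0.1218, 0.0836]
tool_rot: [-0.069, 3.14, 0.002]
contact_force: [-0.3, -0.5, -1.0]
width: 0.018
finger_force: 58.8
```

Run:
```python
from h import *
save('wrist','w3.png')
o=manip.observe();print(o['tool_pos'],o['joints'],o['contact_force'])
```

```text
[0.42661996 0.11957706 0.0833817 ] [ 0.22994347  0.10981112 -0.62455353  2.10076698  0.07856912  0.95290088
  1.17490536] [ 0.16927564 -0.10568935  1.11590809]
```

View pics/w3.png

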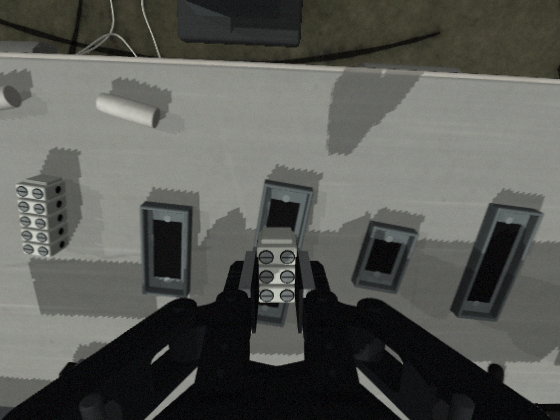

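The view shows the held strip_3 at (276,277). Tray_5 is at (166,249), tray_3 at (386,257) and tray_7 at (497,262), with tray_9 partly hidden under the strip.

Run:
```python
from h import *
np.set_printoptions(precision=4,suppress=True)
w=load('w3.png')
for n,c,L in [('t5',[(142,203),(192,206),(188,297),(144,292)],(76,36)),('t3',[(369,220),(418,231),(401,293),(354,285)],(54,36)),('t7',[(492,204),(543,213),(500,320),(452,313)],(98,36))]:
    P=back(w,c,.011)[:,:2]; a=(P[2]+P[3]-P[0]-P[1])/2
    print(n,'c',P.mean(0),'LW',np.linalg.norm(a),np.linalg.norm(P[1]-P[0]),np.linalg.norm(P[2]-P[3]),L,'ang',np.degrees(np.arctan2(a[1],a[0])))
    print(proj(w,[[*P.mean(0),.011]]))
o=manip.observe();R=cv2.Rodrigues(o['tool_rot'])[0]
P=back(w,[(276,256),(276,296)],o['tool_pos'][2]+.003);P=(P-o['tool_pos'])@R;print('strip in tool',P.mean(0),np.linalg.norm(P[0]-P[1]));print(R)
```

```text
t5 c [0.4542 0.039 ] LW 0.07656080821638138 0.036028446222251286 0.03519133662482938 (76, 36) ang -4.716323283981344
[[166.461  251.9044]]
t3 c [0.4527 0.2066] LW 0.05485134300233597 0.03854968447972177 0.03918331154067519 (54, 36) ang -3.8427988521566023
[[385.3924 258.4849]]
t7 c [0.4558 0.2944] LW 0.09542710333957029 0.04053589423608318 0.04276121875852913 (98, 36) ang -3.8847831316281494
[[495.761  265.9963]]
strip in tool [ 0.0008  0.0018 -0.003 ] 0.02278609283009374
[[-0.9991 -0.0414  0.0001]
 [-0.0414  0.9991  0.0002]
 [-0.0001  0.0002 -1.    ]]
```

Request:
send_rows:
  plan:
    - {"tx": 0,"ty": 0,"tz": 0,"turn": 6,"jaw": -1}
    - {"tx": -1.08,"ty": 4.47,"tz": 0,"turn": 0,"jaw": -1}
    - {"tx": -1.08,"ty": 4.47,"tz": 0,"turn": 0,"jaw": -1}
    - {"tx": 0,"ty": 0,"tz": 0,"turn": 0,"jaw": -1}
    - {"tx": 0,"ty": 0,"tz": 2.5,"turn": 0,"jaw": -1}
    - {"tx": 0,"ty": 0,"tz": 2.2,"turn": 0,"jaw": -1}
    - {"tx": 0,"ty": 0,"tz": 0.4,"turn": 0,"jaw": -1}
    - {"tx": 0,"ty": 0,"tz": 0,"turn": 0,"jaw": -1}

```text
clock: 7.85
tool_pos: [0.4548, 0.2049, 0.0326]
tool_rot: [-0.107, -3.14, 0.001]
contact_force: [-0.8, 0.2, 0.7]
width: 0.0183
finger_force: 58.9
```

Request:
send_rows:
  plan:
    - {"tx": 0,"ty": 0,"tz": 0.4,"turn": 0,"jaw": -1}
    - {"tx": 0,"ty": 0,"tz": 0.2,"turn": 0,"jaw": -1}
    - {"tx": 0,"ty": 0,"tz": 0,"turn": 0,"jaw": -1}

```text
clock: 8.22
tool_pos: [0.4547, 0.2057, 0.0264]
tool_rot: [0.105, 3.14, -0.0]
contact_force: [0.0, -0.2, 0.0]
width: 0.0183
finger_force: 58.9
```

Request:
send_rows:
  plan:
    - {"tx": 0,"ty": 0,"tz": 0.2,"turn": 0,"jaw": -1}
    - {"tx": 0,"ty": 0,"tz": 0.15,"turn": 0,"jaw": -1}
    - {"tx": 0,"ty": 0,"tz": 0,"turn": 0,"jaw": -1}

```text
clock: 8.6
tool_pos: [0.4547, 0.2058, 0.0228]
tool_rot: [-0.105, -3.14, 0.0]
contact_force: [-0.3, -0.0, 0.0]
width: 0.0179
finger_force: 59.0
```

Request:
send_rows:
  plan:
    - {"tx": 0,"ty": 0,"tz": 0,"turn": 0,"jaw": 0}
    - {"tx": 0,"ty": 0,"tz": 0,"turn": 0,"jaw": 0}
    - {"tx": 0,"ty": 0,"tz": 0,"turn": 0,"jaw": 0}
    - {"tx": 0,"ty": 0,"tz": -2,"turn": 0,"jaw": 0}
    - {"tx": 0,"ty": 0,"tz": -4,"turn": 0,"jaw": 0}
    - {"tx": 3,"ty": 0,"tz": 0,"turn": 1,"jaw": 0}
    - {"tx": -0.34,"ty": -5.1,"tz": 0,"turn": 0,"jaw": 0}
    - {"tx": -0.34,"ty": -5.1,"tz": 0,"turn": 0,"jaw": 0}
    - {"tx": -0.34,"ty": -5.1,"tz": 0,"turn": 0,"jaw": 0}
    - {"tx": -0.34,"ty": -5.1,"tz": 0,"turn": 0,"jaw": 0}
    - {"tx": -0.34,"ty": -5.1,"tz": 0,"turn": 0,"jaw": 0}
    - {"tx": 0,"ty": 0,"tz": 0,"turn": 0,"jaw": 0}
    - {"tx": 0,"ty": 0,"tz": 0,"turn": 0,"jaw": 0}

```text
clock: 10.22
tool_pos: [0.4203, -0.0473, 0.0829]
tool_rot: [0.133, 3.139, 0.0]
contact_force: [-0.0, 0.2, -0.2]
width: 0.0427
finger_force: 0.0
```

Run:
```python
from h import *
np.set_printoptions(precision=4,suppress=True)
w=save('wrist','w4.png')
o=manip.observe();print(o['tool_pos'],o['tool_rot'],o['contact_force'])
print(proj(w,[[.4285,-.049,.022],[.4545,.037,.003],[.453,.2075,.025]]))
```

```text
[ 0.4204 -0.0467  0.0829] [0.1305 3.1388 0.0006] [ 0.5012 -0.2156 -0.2582]
[[275.2499 239.5636]
 [386.9196 250.9618]
 [634.5532 243.9406]]
```

View pics/w4.png

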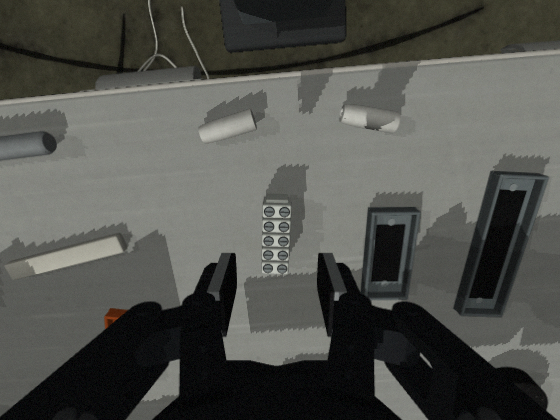

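The view shows strip_5 aligned and centred between the fingers (rows 211–268 at x=276). Tray_5 has ends at (395,207) and (387,296).

Run:
```python
from h import *
np.set_printoptions(precision=4,suppress=True)
w=load('w4.png')
for n,a,b,z,L in [('s5',(276,211),(276,268),.022,44),('t5',(395,208),(387.5,295.5),.011,76),('t9',(520,173),(478,315),.011,120)]:
    P=back(w,[a,b],z);print(n,'c',P.mean(0)[:2],'L',np.linalg.norm(P[0]-P[1]),L,'ang',np.degrees(np.arctan2(*(P[1]-P[0])[1::-1])))
```

```text
s5 c [ 0.4292 -0.0485] L 0.04413827408592568 44 ang -4.882187091899274
t5 c [0.4531 0.0374] L 0.07404195793833757 76 ang -2.326585083894623
t9 c [0.4567 0.1187] L 0.1192652280436926 120 ang -6.954250308412607
```

Request:
send_rows:
  plan:
    - {"tx": 0,"ty": -0.2,"tz": 3,"turn": 0,"jaw": 0}
    - {"tx": 0,"ty": 0,"tz": 2.3,"turn": 0,"jaw": 0}
    - {"tx": 0,"ty": 0,"tz": 1.0,"turn": 0,"jaw": 0}
    - {"tx": 0,"ty": 0,"tz": 0,"turn": 0,"jaw": 0}
    - {"tx": 0,"ty": 0,"tz": 0,"turn": 0,"jaw": -1}
    - {"tx": 0,"ty": 0,"tz": 0,"turn": 0,"jaw": -1}
    - {"tx": 0,"ty": 0,"tz": 0,"turn": 0,"jaw": -1}
    - {"tx": 0,"ty": 0,"tz": 0,"turn": 0,"jaw": -1}

```text
clock: 11.28
tool_pos: [0.4208, -0.0496, 0.0209]
tool_rot: [0.132, 3.137, -0.0]
contact_force: [-1.7, 1.0, 5.5]
width: 0.0182
finger_force: 59.1
```

Request:
send_rows:
  plan:
    - {"tx": 0,"ty": 0,"tz": -2.4,"turn": 0,"jaw": -1}
    - {"tx": 0,"ty": 0,"tz": -4,"turn": 0,"jaw": -1}
    - {"tx": 0.3,"ty": 4.45,"tz": 0,"turn": 0,"jaw": -1}
    - {"tx": 0.3,"ty": 4.45,"tz": 0,"turn": -1,"jaw": -1}
    - {"tx": -1.3,"ty": 0,"tz": 0,"turn": 0,"jaw": -1}
    - {"tx": -1.2,"ty": 0,"tz": 0,"turn": 0,"jaw": -1}
    - {"tx": 0,"ty": 0,"tz": 0,"turn": 0,"jaw": -1}
    - {"tx": 0,"ty": 0,"tz": 0,"turn": 0,"jaw": -1}

```text
clock: 12.28
tool_pos: [0.4462, 0.037, 0.0836]
tool_rot: [-0.107, -3.139, -0.0]
contact_force: [0.3, 0.8, -0.9]
width: 0.018
finger_force: 58.8
```

Request:
send_rows:
  plan:
    - {"tx": 0,"ty": 0.07,"tz": 2.5,"turn": 0,"jaw": -1}
    - {"tx": 0,"ty": 0,"tz": 2.3,"turn": 0,"jaw": -1}
    - {"tx": 0,"ty": 0,"tz": 0.4,"turn": 0,"jaw": -1}
    - {"tx": 0,"ty": 0,"tz": 0.4,"turn": 0,"jaw": -1}
    - {"tx": 0,"ty": 0,"tz": 0,"turn": 0,"jaw": -1}

```text
clock: 12.9
tool_pos: [0.4469, 0.0384, 0.0283]
tool_rot: [0.105, 3.139, -0.0]
contact_force: [0.3, 0.7, -0.5]
width: 0.0179
finger_force: 58.9
```

Request:
send_rows:
  plan:
    - {"tx": 0,"ty": 0,"tz": 0.25,"turn": 0,"jaw": -1}
    - {"tx": 0,"ty": 0,"tz": 0.2,"turn": 0,"jaw": -1}
    - {"tx": 0,"ty": 0,"tz": 0,"turn": 0,"jaw": -1}
    - {"tx": 0,"ty": 0,"tz": 0,"turn": 0,"jaw": 0}
    - {"tx": 0,"ty": 0,"tz": 0,"turn": 0,"jaw": 0}
    - {"tx": 0,"ty": 0,"tz": 0,"turn": 0,"jaw": 0}
    - {"tx": 0,"ty": 0,"tz": -2,"turn": 0,"jaw": 0}
    - {"tx": 0,"ty": 0,"tz": -4.2,"turn": 0,"jaw": 0}
    - {"tx": 2.2,"ty": 0,"tz": 0,"turn": 0,"jaw": 0}
    - {"tx": -0.33,"ty": -5,"tz": 0,"turn": 0,"jaw": 0}
    - {"tx": -0.33,"ty": -5,"tz": 0,"turn": 0,"jaw": 0}
    - {"tx": -0.33,"ty": -5,"tz": 0,"turn": 0,"jaw": 0}
    - {"tx": -0.33,"ty": -5,"tz": 0,"turn": 0,"jaw": 0}
    - {"tx": -0.33,"ty": -5,"tz": 0,"turn": 0,"jaw": 0}
    - {"tx": -0.33,"ty": -5,"tz": 0,"turn": 0,"jaw": 0}
    - {"tx": -0.33,"ty": -5,"tz": 0,"turn": 0,"jaw": 0}
    - {"tx": -1.1,"ty": 0,"tz": 0,"turn": 6,"jaw": 0}
    - {"tx": 0,"ty": 0,"tz": 0,"turn": 5.5,"jaw": 0}
    - {"tx": 0,"ty": 0,"tz": 0,"turn": 0,"jaw": 0}

```text
clock: 15.28
tool_pos: [0.4352, -0.3114, 0.085]
tool_rot: [-0.418, -3.113, -0.0]
contact_force: [-0.1, 0.3, 0.4]
width: 0.0428
finger_force: 0.0
```

Run:
```python
from h import *
np.set_printoptions(precision=4,suppress=True)
w=save('wrist','w5.png'); save('side','s5.png')
o=manip.observe();print(o['tool_pos'],o['tool_rot'],o['contact_force'],o['joints'])
```

```text
[ 0.4351 -0.3114  0.0852] [-0.4152 -3.1137 -0.0002] [ 0.4691 -0.264  -0.4506] [ 0.7305  0.2518 -0.2174  1.9098  0.0645  0.987   1.7898]
```

View pics/w5.png

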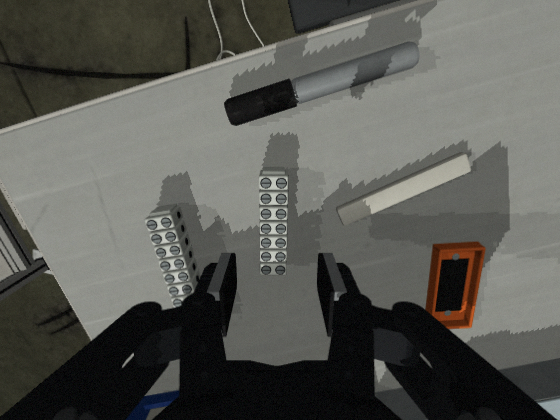

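The view shows strip_7 aligned between the fingers (rows 183–269 at x=273), with strip_9 to the left at (170,250).

Run:
```python
from h import *
np.set_printoptions(precision=4,suppress=True)
w=load('w5.png')
P=back(w,[(273,183),(273,269)],.022);print(P.mean(0),np.linalg.norm(P[0]-P[1]),np.degrees(np.arctan2(*(P[1]-P[0])[1::-1])))
R=cv2.Rodrigues(np.array([-0.4152,-3.1137,-0.0002]))[0];print((P.mean(0)-[.4351,-.3114,.0852])@R)
```

```text
[ 0.435  -0.3142  0.022 ] 0.06536695594199372 -15.515308738993697
[-0.0006 -0.0028  0.0632]
```

Request:
send_rows:
  plan:
    - {"tx": 0,"ty": -0.25,"tz": 3,"turn": 0,"jaw": 0}
    - {"tx": 0,"ty": 0,"tz": 2.5,"turn": 0,"jaw": 0}
    - {"tx": 0,"ty": 0,"tz": 1.0,"turn": 0,"jaw": 0}
    - {"tx": 0,"ty": 0,"tz": 0,"turn": 0,"jaw": 0}
    - {"tx": 0,"ty": 0,"tz": 0,"turn": 0,"jaw": -1}
    - {"tx": 0,"ty": 0,"tz": 0,"turn": 0,"jaw": -1}
    - {"tx": 0,"ty": 0,"tz": 0,"turn": 0,"jaw": -1}
    - {"tx": 0,"ty": 0,"tz": 0,"turn": 0,"jaw": -1}

```text
clock: 16.38
tool_pos: [0.4354, -0.3145, 0.0216]
tool_rot: [0.419, 3.112, -0.002]
contact_force: [-1.1, 1.6, 6.5]
width: 0.0182
finger_force: 59.4
```

Request:
send_rows:
  plan:
    - {"tx": 0,"ty": 0,"tz": -2.4,"turn": 0,"jaw": -1}
    - {"tx": 0,"ty": 0,"tz": -4,"turn": 0,"jaw": -1}
    - {"tx": 0.5,"ty": 0,"tz": 0,"turn": -5,"jaw": -1}
    - {"tx": 0.5,"ty": 0,"tz": 0,"turn": -5.5,"jaw": -1}
    - {"tx": 0.43,"ty": 5.1,"tz": 0,"turn": 0,"jaw": -1}
    - {"tx": 0.43,"ty": 5.1,"tz": 0,"turn": 0,"jaw": -1}
    - {"tx": 0.43,"ty": 5.1,"tz": 0,"turn": 0,"jaw": -1}
    - {"tx": 0.43,"ty": 5.1,"tz": 0,"turn": 0,"jaw": -1}
    - {"tx": 0.43,"ty": 5.1,"tz": 0,"turn": 0,"jaw": -1}
    - {"tx": 0.43,"ty": 5.1,"tz": 0,"turn": 0,"jaw": -1}
    - {"tx": 0.43,"ty": 5.1,"tz": 0,"turn": 0,"jaw": -1}
    - {"tx": 0.43,"ty": 5.1,"tz": 0,"turn": 0,"jaw": -1}
    - {"tx": 0.43,"ty": 5.1,"tz": 0,"turn": 0,"jaw": -1}
    - {"tx": 0.43,"ty": 5.1,"tz": 0,"turn": 0,"jaw": -1}
    - {"tx": 0,"ty": 0,"tz": 0,"turn": 0,"jaw": -1}
    - {"tx": 0,"ty": 0,"tz": 0,"turn": 0,"jaw": -1}

```text
clock: 18.38
tool_pos: [0.4249, 0.1996, 0.0844]
tool_rot: [0.132, 3.139, -0.001]
contact_force: [0.7, -0.5, -1.0]
width: 0.0179
finger_force: 59.0
```

Run:
```python
from h import *
np.set_printoptions(precision=4,suppress=True)
w=save('wrist','w6.png')
o=manip.observe();print(o['tool_pos'],o['tool_rot'],o['contact_force'],o['joints'])
```

```text
[0.4251 0.199  0.0843] [ 0.1338  3.1387 -0.0012] [-0.7901  0.1048 -1.7239] [ 0.1224  0.178  -0.6991  2.0397  0.1394  0.97    0.8375]
```

View pics/w6.png

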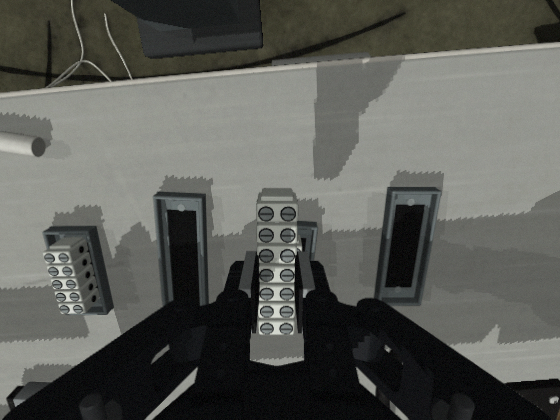

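The view shows strip_5 sitting in tray_5 (75,275) and the held strip_7 (rows 214–329 at x=277). Tray_7 has its ends at (414,187) and (401,303).

Run:
```python
from h import *
np.set_printoptions(precision=4,suppress=True)
w=load('w6.png')
P=back(w,[(390,187),(439,187),(424,305),(379,301)],.011)[:,:2];a=(P[2]+P[3]-P[0]-P[1])/2
print(P.mean(0),np.linalg.norm(a),np.linalg.norm(P[1]-P[0]),np.linalg.norm(P[2]-P[3]),np.degrees(np.arctan2(a[1],a[0])))
R=cv2.Rodrigues(np.array([0.1338,3.1387,-.0012]))[0]; p=np.array([.4251,.199,.0843])
Q=back(w,[(277,214),(277,329)],p[2]+.0005);print((Q-p)@R,np.linalg.norm(Q[0]-Q[1]))
# strip5 in tray5: screws top z .025
S=back(w,[(56.5,258),(71.5,310)],.025);print('s5',S.mean(0),np.linalg.norm(S[0]-S[1]),np.degrees(np.arctan2(*(S[1]-S[0])[1::-1])))
```

```text
[0.4552 0.2973] 0.09756236702260689 0.03509830083666321 0.03760955466955395 -2.6813190215272327
[[ 0.0332  0.0006 -0.0005]
 [-0.033   0.0007 -0.0005]] 0.06623957675241177
s5 [0.4563 0.0376 0.025 ] 0.044846431827029604 -3.371054880320147
```

Request:
send_rows:
  plan:
    - {"tx": 0,"ty": 0,"tz": 0,"turn": -1,"jaw": -1}
    - {"tx": -1.15,"ty": 5.0,"tz": 0,"turn": 0,"jaw": -1}
    - {"tx": -1.15,"ty": 5.0,"tz": 0,"turn": 0,"jaw": -1}
    - {"tx": 0,"ty": 0,"tz": 0,"turn": 0,"jaw": -1}
    - {"tx": 0,"ty": 0,"tz": 2.5,"turn": 0,"jaw": -1}
    - {"tx": 0,"ty": 0,"tz": 2.3,"turn": 0,"jaw": -1}
    - {"tx": 0,"ty": 0,"tz": 0.4,"turn": 0,"jaw": -1}
    - {"tx": 0,"ty": 0,"tz": 0.4,"turn": 0,"jaw": -1}
    - {"tx": 0,"ty": 0,"tz": 0,"turn": 0,"jaw": -1}

```text
clock: 19.55
tool_pos: [0.455, 0.2981, 0.0289]
tool_rot: [0.106, 3.139, 0.0]
contact_force: [-1.0, -0.6, -2.1]
width: 0.0181
finger_force: 59.1
```

Request:
send_rows:
  plan:
    - {"tx": 0,"ty": 0,"tz": 0.25,"turn": 0,"jaw": -1}
    - {"tx": 0,"ty": 0,"tz": 0.2,"turn": 0,"jaw": -1}
    - {"tx": 0,"ty": 0,"tz": 0,"turn": 0,"jaw": -1}
    - {"tx": 0,"ty": 0,"tz": 0,"turn": 0,"jaw": 0}
    - {"tx": 0,"ty": 0,"tz": 0,"turn": 0,"jaw": 0}
    - {"tx": 0,"ty": 0,"tz": 0,"turn": 0,"jaw": 0}
    - {"tx": 0,"ty": 0,"tz": -2,"turn": 0,"jaw": 0}
    - {"tx": 0,"ty": 0,"tz": -4.2,"turn": 0,"jaw": 0}
    - {"tx": 3.0,"ty": 0,"tz": 0,"turn": 0,"jaw": 0}
    - {"tx": -0.35,"ty": -5.3,"tz": 0,"turn": 0,"jaw": 0}
    - {"tx": -0.35,"ty": -5.3,"tz": 0,"turn": 0,"jaw": 0}
    - {"tx": -0.35,"ty": -5.3,"tz": 0,"turn": 0,"jaw": 0}
    - {"tx": -0.35,"ty": -5.3,"tz": 0,"turn": 0,"jaw": 0}
    - {"tx": -0.35,"ty": -5.3,"tz": 0,"turn": 0,"jaw": 0}
    - {"tx": -0.35,"ty": -5.3,"tz": 0,"turn": 0,"jaw": 0}
    - {"tx": -0.35,"ty": -5.3,"tz": 0,"turn": 0,"jaw": 0}

```text
clock: 21.55
tool_pos: [0.4248, -0.073, 0.0874]
tool_rot: [0.104, 3.138, -0.001]
contact_force: [0.5, 0.8, 0.1]
width: 0.0422
finger_force: 0.0
```

Request:
send_rows:
  plan:
    - {"tx": -0.35,"ty": -5.3,"tz": 0,"turn": 0,"jaw": 0}
    - {"tx": -0.35,"ty": -5.3,"tz": 0,"turn": 0,"jaw": 0}
    - {"tx": -0.35,"ty": -5.3,"tz": 0,"turn": 0,"jaw": 0}
    - {"tx": -0.35,"ty": -5.3,"tz": 0,"turn": 0,"jaw": 0}
    - {"tx": -0.35,"ty": -5.3,"tz": 0,"turn": 0,"jaw": 0}
    - {"tx": -0.35,"ty": -5.3,"tz": 0,"turn": 0,"jaw": 0}
    - {"tx": -3,"ty": 0,"tz": 0,"turn": 1.7,"jaw": 0}
    - {"tx": 0,"ty": 0,"tz": 0,"turn": 0,"jaw": 0}
    - {"tx": 0,"ty": 0,"tz": 0,"turn": 0,"jaw": 0}

```text
clock: 22.68
tool_pos: [0.454, -0.3917, 0.0865]
tool_rot: [0.15, 3.138, 0.0]
contact_force: [-1.2, 0.8, -0.3]
width: 0.0427
finger_force: 0.0
```

Run:
```python
from h import *
np.set_printoptions(precision=4,suppress=True)
w=save('wrist','w7.png')
o=manip.observe();print(o['tool_pos'],o['tool_rot'],o['contact_force'],o['joints'])
R=cv2.Rodrigues(o['tool_rot'])[0];print(R)
print(proj(w,[[.4544,-.3944,.022]]))
```

```text
[ 0.4536 -0.3918  0.0864] [0.1503 3.1379 0.    ] [-0.3956  0.3682 -0.7151] [ 0.8242  0.3682 -0.2256  1.7528  0.0939  1.0311  2.0399]
[[-0.9954  0.0956  0.0001]
 [ 0.0956  0.9954  0.    ]
 [-0.0001  0.     -1.    ]]
[[273.0109 227.6097]]
```

View pics/w7.png

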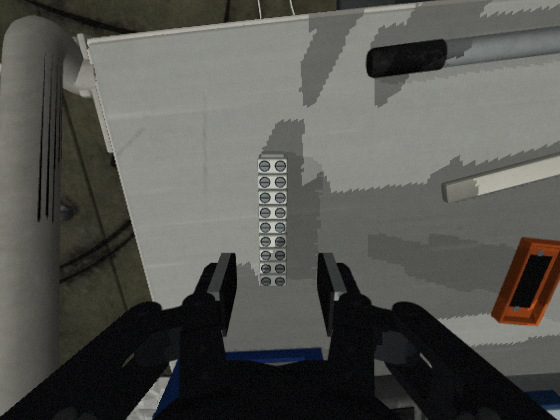

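The view shows strip_9 aligned between the fingers (rows 165–281 at x=273).

Request:
send_rows:
  plan:
    - {"tx": 0,"ty": -0.25,"tz": 3,"turn": 0,"jaw": 0}
    - {"tx": 0,"ty": 0,"tz": 2.5,"turn": 0,"jaw": 0}
    - {"tx": 0,"ty": 0,"tz": 1.1,"turn": 0,"jaw": 0}
    - {"tx": 0,"ty": 0,"tz": 0,"turn": 0,"jaw": 0}
    - {"tx": 0,"ty": 0,"tz": 0,"turn": 0,"jaw": -1}
    - {"tx": 0,"ty": 0,"tz": 0,"turn": 0,"jaw": -1}
    - {"tx": 0,"ty": 0,"tz": 0,"turn": 0,"jaw": -1}
    - {"tx": 0,"ty": 0,"tz": 0,"turn": 0,"jaw": -1}

```text
clock: 23.72
tool_pos: [0.4544, -0.3953, 0.0213]
tool_rot: [0.152, 3.136, -0.002]
contact_force: [-1.2, 0.8, 6.3]
width: 0.0182
finger_force: 59.8
```

Run:
```python
from h import *
np.set_printoptions(precision=4,suppress=True)
w=load('w7.png');P=back(w,[(273,165),(273,281)],.022);print(P.mean(0),np.linalg.norm(P[0]-P[1]))
# tray 9: visible top end in w3/w4/w6; recheck with w4 & w6 
for f,c in [('w4.png',[(493,172),(548,176),(500,318),(456,312)]),('w1.png',[(524,93),(549,94),(536,177),(511,174)])]:
    P=back(load(f),c,.011)[:,:2];a=(P[2]+P[3]-P[0]-P[1])/2
    print(f,P.mean(0),np.linalg.norm(a),np.linalg.norm(P[1]-P[0]),np.linalg.norm(P[2]-P[3]),np.degrees(np.arctan2(a[1],a[0])))
for f,c in [('w3.png',[(265,181),(312,189)]),('w6.png',[(156,194),(205,193)])]: # near-base end of tray 9
    P=back(load(f),c,.011)[:,:2];print(f,P,P.mean(0))
```

```text
[ 0.4538 -0.3943  0.022 ] 0.08842750845103355
w4.png [0.4571 0.119 ] 0.11859914163791006 0.040250776654155496 0.038768535373536694 -7.220629474449624
w1.png [0.4577 0.1171] 0.11685483126354186 0.03589251707884808 0.03996348323209702 -4.43943182044385
w3.png [[0.3957 0.1123]
 [0.4    0.1458]] [0.3979 0.129 ]
w6.png [[0.3962 0.1151]
 [0.3984 0.1503]] [0.3973 0.1327]
```

Run:
```python
from h import *
np.set_printoptions(precision=4,suppress=True)
for f,seeds in [('w4.png',{'t5':(390,250),'t9':(500,245)}),('w1.png',{'t5':(472,144),'t9':(530,134)}),('w3.png',{'t5':(166,250),'t3':(385,257),'t7':(497,262)}),('w6.png',{'t7':(407,250)})]:
    d=load(f);g=cv2.cvtColor(d['frame'],cv2.COLOR_RGB2GRAY)
    m=(g<45).astype(np.uint8);n,l=cv2.connectedComponents(m)
    for k,s in seeds.items():
        ys,xs=np.where(l==l[s[1],s[0]]);P=back(d,np.c_[xs,ys].astype(float),.003)[:,:2]
        r=cv2.minAreaRect((P*1000).astype(np.float32));c,v=np.linalg.eigh(np.cov(P.T));v=v[:,1]
        print(f,k,g[s[1],s[0]],len(xs),np.array(r[0]),np.array(r[1]),'ang',np.degrees(np.arctan2(v[1],v[0]))%180-180)
```

```text
w4.png t5 12 1552 [456.6893  37.0893] [22.0297 49.7788] ang -4.268700681450554
w4.png t9 7 4151 [459.1359 117.7708] [ 37.1887 124.3219] ang -8.94276481906428
w1.png t5 18 476 [457.095   37.0598] [21.1991 49.0897] ang -4.555132823107982
w1.png t9 10 887 [459.2686 122.7625] [21.2514 93.1279] ang -7.70188632932647
w3.png t5 18 1548 [456.6429  36.2899] [21.8476 49.7832] ang -4.095601393326234
w3.png t3 14 884 [455.3489 207.2449] [22.5608 28.3011] ang -7.566323365796933
w3.png t7 12 1944 [458.2549 297.9954] [20.687  71.8806] ang -5.059301192770164
w6.png t7 16 2274 [458.3416 297.287 ] [22.259  71.5421] ang -4.981210864043618
```

Request:
send_rows:
  plan:
    - {"tx": 0,"ty": 0,"tz": -2.4,"turn": 0,"jaw": -1}
    - {"tx": 0,"ty": 0,"tz": -4,"turn": 2.5,"jaw": -1}
    - {"tx": 2.9,"ty": 0,"tz": 0,"turn": 0,"jaw": -1}
    - {"tx": 0.73,"ty": 5.13,"tz": 0,"turn": 0,"jaw": -1}
    - {"tx": 0.73,"ty": 5.13,"tz": 0,"turn": 0,"jaw": -1}
    - {"tx": 0.73,"ty": 5.13,"tz": 0,"turn": 0,"jaw": -1}
    - {"tx": 0.73,"ty": 5.13,"tz": 0,"turn": 0,"jaw": -1}
    - {"tx": 0.73,"ty": 5.13,"tz": 0,"turn": 0,"jaw": -1}
    - {"tx": 0.73,"ty": 5.13,"tz": 0,"turn": 0,"jaw": -1}
    - {"tx": 0.73,"ty": 5.13,"tz": 0,"turn": 0,"jaw": -1}
    - {"tx": 0.73,"ty": 5.13,"tz": 0,"turn": 0,"jaw": -1}
    - {"tx": 0.73,"ty": 5.13,"tz": 0,"turn": 0,"jaw": -1}
    - {"tx": 0.73,"ty": 5.13,"tz": 0,"turn": 0,"jaw": -1}
    - {"tx": -3.36,"ty": 0,"tz": 0,"turn": 0,"jaw": -1}
    - {"tx": 0,"ty": 0,"tz": 0,"turn": 0,"jaw": -1}
    - {"tx": 0,"ty": 0,"tz": 0,"turn": 0,"jaw": -1}
    - {"tx": 0,"ty": 0,"tz": 0,"turn": 0,"jaw": -1}

```text
clock: 25.85
tool_pos: [0.4571, 0.1225, 0.0839]
tool_rot: [-0.22, -3.134, 0.001]
contact_force: [-0.4, 0.6, -0.9]
width: 0.0179
finger_force: 59.0
```

Request:
send_rows:
  plan:
    - {"tx": -0.15,"ty": 0,"tz": 2.5,"turn": 0,"jaw": -1}
    - {"tx": 0,"ty": 0,"tz": 2.3,"turn": 0,"jaw": -1}
    - {"tx": 0,"ty": 0,"tz": 0.4,"turn": 0,"jaw": -1}
    - {"tx": 0,"ty": 0,"tz": 0.4,"turn": 0,"jaw": -1}
    - {"tx": 0,"ty": 0,"tz": 0,"turn": 0,"jaw": -1}

```text
clock: 26.48
tool_pos: [0.4594, 0.1226, 0.0284]
tool_rot: [0.22, 3.133, 0.0]
contact_force: [0.2, 0.7, -1.1]
width: 0.018
finger_force: 59.0
```

Request:
send_rows:
  plan:
    - {"tx": 0,"ty": 0,"tz": 0.25,"turn": 0,"jaw": -1}
    - {"tx": 0,"ty": 0,"tz": 0.17,"turn": 0,"jaw": -1}
    - {"tx": 0,"ty": 0,"tz": 0,"turn": 0,"jaw": -1}
    - {"tx": 0,"ty": 0,"tz": 0,"turn": 0,"jaw": 0}
    - {"tx": 0,"ty": 0,"tz": 0,"turn": 0,"jaw": 0}
    - {"tx": 0,"ty": 0,"tz": 0,"turn": 0,"jaw": 0}
    - {"tx": 0,"ty": 0,"tz": -2,"turn": 0,"jaw": 0}
    - {"tx": 0,"ty": 0,"tz": -4,"turn": 0,"jaw": 0}
    - {"tx": 2.5,"ty": 0,"tz": 0,"turn": 0,"jaw": 0}
    - {"tx": 0.7,"ty": 4,"tz": -3,"turn": 0,"jaw": 0}
    - {"tx": 0,"ty": 0,"tz": -4,"turn": 0,"jaw": 0}
    - {"tx": 0,"ty": 0,"tz": -4,"turn": 0,"jaw": 0}
    - {"tx": 0,"ty": 0,"tz": 0,"turn": 0,"jaw": 0}
    - {"tx": 0,"ty": 0,"tz": 0,"turn": 0,"jaw": 0}

```text
clock: 28.22
tool_pos: [0.4328, 0.1664, 0.193]
tool_rot: [-0.22, -3.133, 0.001]
contact_force: [0.5, -0.6, -0.0]
width: 0.0429
finger_force: 0.0
```

Run:
```python
from h import *
w=save('wrist','w8.png'); s=save('side','s8.png')
a=w['frame'][100:330,:,::-1]; b=cv2.resize(s['frame'][160:250,180:320,::-1],None,fx=4,fy=4,interpolation=cv2.INTER_CUBIC)
cv2.imwrite('pics/f.png',cv2.vconcat([a,b]))
```

```text
(no output)
```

View pics/f.png

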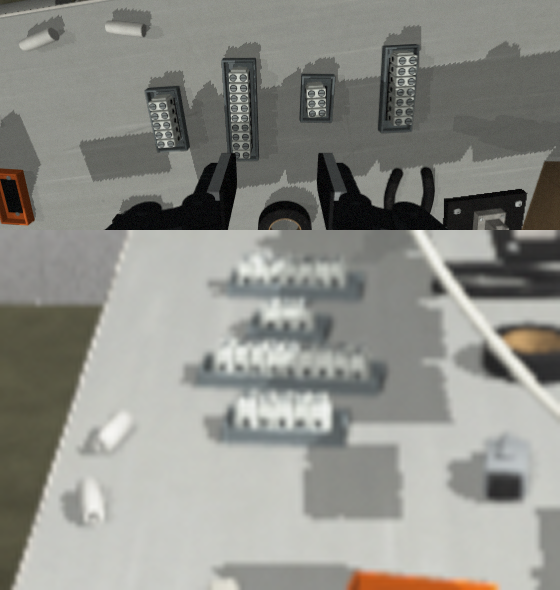

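The picture shows all four strips screws up and level inside their matching trays: 5 at (168,120), 9 at (239,110), 3 at (317,98), 7 at (400,88). I'll check their positions numerically against the tray centres.

Run:
```python
from h import *
np.set_printoptions(precision=4,suppress=True)
w=load('w8.png')
for n,a,b,L in [('s5',(157,98),(164,144),44),('s9',(238,77),(243,156),88),('s3',(316,89),(316,115),22),('s7',(407,61),(402,124),66)]:
    P=back(w,[(a[0],a[1]+100),(b[0],b[1]+100)],.025);print(n,P.mean(0)[:2],np.linalg.norm(P[0]-P[1])*1000,L,np.degrees(np.arctan2(*(P[1]-P[0])[1::-1])))
```

```text
s5 [0.4514 0.0377] 52.987262983724484 44 -6.846933255392103
s9 [0.4596 0.1236] 90.02386572401419 88 -6.806164882371721
s3 [0.453  0.2052] 28.65494753753528 22 -5.700334225740086
s7 [0.4565 0.2976] 68.30895599314864 66 -4.834486703649492
```

```bash
python3 -c "
from h import *
print(workorder.finish_job())"
```

```text
the job is handed in; nothing more can be done
None
```

All four strips lie flat, screws up, in the trays made for their lengths, the plain bar and plug connector were not touched, and the job was handed in at about 28 s on the robot's clock.

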